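# Free the sagging bolt of the frame rack and hold its gate ajar

### The arm

A 6-joint arm with a two-finger parallel gripper is mounted at the origin on the work surface. World frame = base frame: x ahead of the robot, y to its left, z up, the work surface at z = 0. Lengths are in mm, angles in rad, forces in N, time in s.
With the tool pointing down it reaches from about 350 to 975 mm from the base axis. Payload 7.1 kg.
Tool frame: the origin (TCP) lies on the front face of the gripper's body, between the roots of the fingers; the fingertips stand 80 mm ahead of it and the grasp point (between the pads) lies 61 mm ahead of it (env.tips_ahead is the distance from the TCP to the fingertips, in mm); z points along the fingers, y is the direction in which the jaws open and shut (so a half turn about z gives the same grasp; the last joint's range is limited). The gripper opens to 88 mm and grips with 3 to 60 N. Pads are 20 mm wide; open, the fingers measure 115 mm over their backs; the gripper's body (75 mm by 178 mm) begins 61 mm behind the grasp point.
Start: joints at [1.151, 0.423, 1.63, -0, 1.089, -0.019], TCP at [243.815, 575.465, 302.675] pointing down, gripper open.
Joint ranges: [-3, 3], [-0.9, 2.11], [0.09, 2.58], [-1.31, 4.45], [0.11, 2.69], [-2.54, 2.54]. Speed limits (rad/s): [2.39, 2.39, 3.01, 3.14, 3.14, 3.14].

### API

Orientations are given as a unit quaternion [x, y, z, w].
In Python, from station import env, set_gripper, viewer, workorder gives the robot as it stands. Calls block until the motion is done:
- env.reach(position, orientation): joint-space move of the TCP to a pose.
- env.move_l(position, rot=None, rate=150, f_stop=None): straight line of the TCP; rot=None keeps the orientation; rate is the mean speed in mm/s. With f_stop (N) it stops when the force on the tool has changed by that much, and returns True; else False.
- env.move_joints(angles): joint-space move.
- set_gripper(opening): finger opening in mm; the grip force is fixed at half the most; returns when the fingers have stopped.
- env.hold(seconds).
- env.ik(position, orientation): joint angles nearest the present ones, or None.
- env.read_state(): the state.
- viewer.camera(name): name is "scene" or "side" or "wrist"; returns the picture (400x640x3 uint8, blue, green, red); there is no depth.
- viewer.camera_params(name): a dict with "fx", "fy", "cx", "cy" (pixels), "dist" ([k1, k2, p1, p2, k3] as OpenCV has them; the pictures are not rectified), "pose" (4x4, takes a point from camera to world coordinates); the wrist camera has in their place "tool_from_camera" (4x4, takes a point from camera to tool coordinates, whose origin is the TCP and whose axes are the flange's). Camera axes: x right, y up, looking along -z (the intrinsics and any distortion apply to the point x, -y, -z); pixel columns grow to the right and rows downward; lengths in mm; the calibration is good to about 2 mm. A picture is of the moment at which its call begins: read the wrist's pose just before it. camera_params takes no time and is no camera call.
A pose or a line that the arm cannot do raises env.IKError and nothing moves.
- workorder.sign_off(): hands the job in, once; it reports no verdict.
The state is a dict: "time_s": time; "qpos": joint angles; "dq": joint speeds; "tau": joint torques, N m; "tool_pos": TCP position; "orientation": TCP orientation; "force": force on the tool from outside, world axes, zero at the start; "wrist_torque": the same for the moment, N m; "width": finger opening in mm.
Only numpy, scipy, OpenCV 4.12 (cv2) and the standard library are available. Lean on these libraries where they do the work, as an engineer would, in place of code of your own. Each camera call takes 0.05 s, during which the arm holds its last target.

### The job

The sprung bolt on top of the frame rack's green gate has sagged and its nose is caught behind the keeper's bent lip: take the red knob, lift the bolt over the lip and pull it along the gate right back to its stop while the gate is still shut, then swing the gate ajar towards the robot, its free edge about 9 cm out. Finish while still gripping the knob, with the bolt at its stop and the gate held still and ajar; both spring back if let go. Never swing the gate wide open, and leave the other things on the table alone.

Things in the scene. Friction and masses are not known exactly. Their poses are not given: they have to be found in the camera images.
- rack: fixed wooden frame rack, 200 mm deep (x), 390 wide (y), posts 140 high; the small frames in it reach 153 mm. Origin: centre of its underside; yaw up to 0.25 rad. Its -x side faces the robot and is closed by a green slatted gate, 30 mm thick, centre plane at rack x = -85 mm, rack y -140 to +140 mm, top at 140 mm, hinged at y = +140. A brass bolt lies along the gate's top rail
- bolt_knob (a point): centre of the bolt's red upright knob, a cylinder 22 mm across and 36 tall, on a 10 mm stem, one piece with the bolt. While sagging it is 78 mm above the gate's top edge (218 mm above the table), 62 mm from the free edge, 218 mm from the hinge axis. Axes turn with the gate: y along it towards the hinge (the pulling direction), z up. All else on the rail is at least 7 mm lower than the knob's underside
- keeper_lip (a point): middle of the top edge of the keeper's bent-up steel lip on the latch post, 4 mm thick, 16 mm high, across the keeper's mouth. The bolt's down-turned nose (12 mm long and wide) hangs behind it, 4 mm away, its foot 10 mm below the lip's top. A keeper wall on the robot's side keeps the gate shut until the bolt is drawn at least 22 mm
- bolt_nose (a point): middle of the foot of the bolt's down-turned nose
- gate_hinge (a point): point on the gate's vertical hinge axis, at the height of the gate's top edge. Axes turn with the gate: -y along the leaf to its free edge, z up
- gate_stile (a point): top of the gate's free edge (its latch stile), 280 mm from the hinge axis; on the rail 28 to 36 mm from this edge stands the bolt's slotted steel guide, at 113 to 218 mm the grey spring barrel into which the bolt is pulled
- bolt (a joint): how far the bolt is drawn along the gate towards the hinge, m: 0 home in the keeper, 0.045 at its stop. A spring drives it home: about 2 N at home, 4.3 N at the stop; let go, it springs back
- bolt_lift (a joint): how far the bolt is raised straight up in its worn guides, m: 0 sagging, 0.018 highest. It falls back by its own weight (about 160 g). It must be raised more than 0.010 to pass over the keeper's lip; it may sag again once drawn 20 mm
- gate (a joint): gate angle, rad: 0 shut, grows as the free edge swings towards the robot (-x of the rack; clockwise seen from above), up to 1.3. A spring hinge closes it: 0.24 N m when shut, about 0.5 N m at 0.35 rad; let go, it falls shut. Free edge 65 mm out at 0.24, 90 mm at 0.33, 124 mm at 0.46
- paint_jar: paint jar with a blue screw lid, 56 mm across and 75 mm tall, standing on the table in front of the gate, on the robot's side, beyond where an ajar gate reaches; leave it alone. Origin: centre of its underside
- pencil_mug: red enamel mug holding pencils, 74 mm across, 85 mm tall (pencils to 150 mm); leave it alone. Origin: centre of its underside
- tape_roll: yellow roll of tape lying flat, 90 mm across, 25 mm high; leave it alone. Origin: centre of its underside
- glue_bottle: white glue bottle with an orange cap, 52 mm across, 130 mm tall; leave it alone. Origin: centre of its underside
- toy_house: small green toy house with a red roof, 50 x 50 x 76 mm; leave it alone. Origin: centre of its underside
- wood_stamp: wooden hand stamp, block 50 x 70 x 22 mm with a ball grip to 72 mm; leave it alone. Origin: centre of its underside
- paste_brush: flat paste brush about 200 mm long lying on the table; leave it alone. Origin: on its underside

How it is judged:
By the outcome, as a careful person would: the job done as asked, in the order asked, and still so for the second after the job is handed in, while the arm keeps its last pose, push and grip.
It also fails if it takes over 35 s, if anything falls off the work surface, if the arm or the gripper's body presses on something with over 40 N, if the wrist force passes 120 N, or if a joint passes its speed limit or range.

## Working session

There is one attempt and no reset: what is moved stays moved. The work goes in short steps, each a Python script; the robot and the scene stay as the last script left them, time stands still between calls to the robot, and variables do not carry over. Pictures are saved under pics/ and viewed, and the job is handed in when it is done.

```bash
ls; mkdir -p pics
python3 - <<'E'
from station import env, set_gripper, viewer, workorder
import cv2
for n in ("scene","side","wrist"):
    cv2.imwrite(f"pics/a_{n}.png",viewer.camera(n))
    p=viewer.camera_params(n); print(n,{k:(v.tolist() if hasattr(v,'tolist') else v) for k,v in p.items()})
s=env.read_state();print(s)
E
```

```text
pics
scene {'fx': 501.6689104622996, 'fy': 501.6689104622996, 'cx': 316.2085252510983, 'cy': 195.98538432849864, 'dist': [-0.13847980384375458, 0.0, 0.0, 0.0, 0.0], 'pose': [[0.3894729653741336, -0.7103033669724024, 0.5863274990228136, 1299.4905768488773], [0.9208664537943466, 0.28802288460799075, -0.2627694659170209, -378.3713231477239], [0.017770298784860333, 0.6422709278877261, 0.7662716696259468, 1233.7920218725587], [0.0, 0.0, 0.0, 1.0]]}
side {'fx': 511.6466104845183, 'fy': 511.6466104845183, 'cx': 319.19969128149495, 'cy': 192.29853135225596, 'dist': [-0.08268635517199723, 0.0, 0.0, 0.0, 0.0], 'pose': [[0.7882387056297405, 0.40713515495117564, -0.4614333197223987, -313.6257224926255], [-0.6151658452045515, 0.540629171997573, -0.5738388983669446, -967.2700508011716], [0.015834324769973873, 0.7361800486213281, 0.6766004804690713, 1266.8257635571397], [0.0, 0.0, 0.0, 1.0]]}
wrist {'fx': 299.1928261684108, 'fy': 299.1928261684108, 'cx': 318.70192507200846, 'cy': 203.10664153518428, 'dist': [-0.004071081450213572, 0.0, 0.0, 0.0, 0.0], 'tool_from_camera': [[-0.0004910974710282704, 0
[... 251 characters left out ...]
, 1.0]]}
{'time_s': 0.15, 'qpos': array([ 1.15099715e+00,  4.23668221e-01,  1.63049199e+00, -2.48274170e-05,
        1.08858625e+00, -1.90105007e-02]), 'dq': array([-1.20124247e-04, -3.79479080e-03, -2.46272581e-03,  6.62371360e-04,
       -3.78915684e-04,  6.49874537e-05]), 'tau': array([ 1.84002900e-03, -5.44993794e+01, -2.73920971e+01,  6.44780346e-02,
        2.04379141e-02, -7.57045063e-05]), 'tool_pos': array([243.69368659, 575.17688502, 302.08721279]), 'orientation': array([ 1.99050110e-01,  9.79989143e-01, -5.65467631e-04, -1.14831287e-04]), 'force': array([0.00659348, 0.76034578, 0.3692127 ]), 'wrist_torque': array([ 0.01920211,  0.02957801, -0.02936125]), 'width': 87.6339956582025}
```

View pics/a_scene.png

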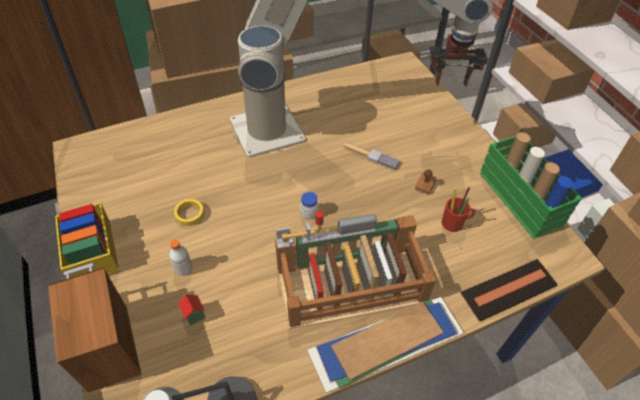

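View pics/a_side.png

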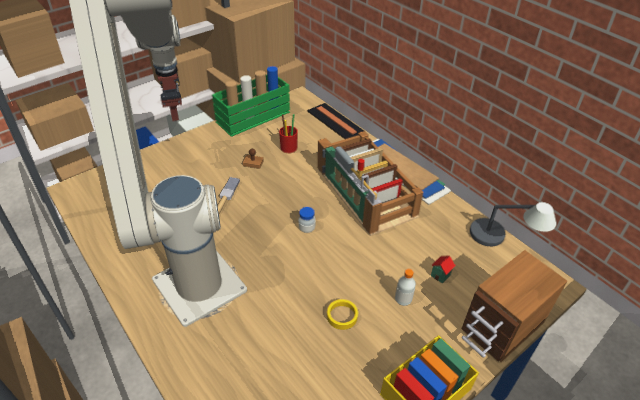

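View pics/a_wrist.png

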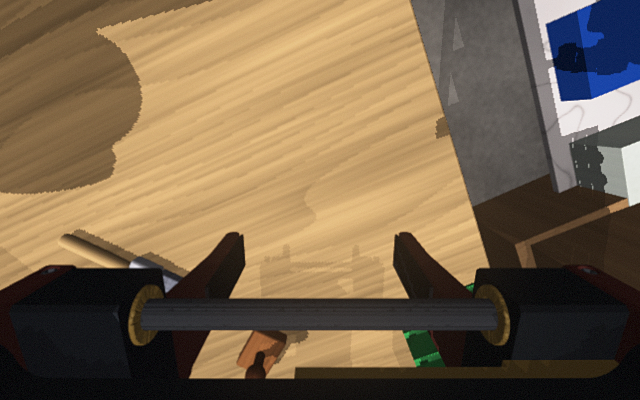

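The scene view shows the red knob near (320,217), with the lid of the jar at (309,199). In the side view the knob is near (361,165). I'll zoom in on both.

Run:
```python
import cv2, numpy as np
a=cv2.imread("pics/a_scene.png")[170:330,260:450]; b=cv2.imread("pics/a_side.png")[120:240,280:440]
cv2.imwrite("pics/z1.png",cv2.resize(a,None,fx=4,fy=3.7,interpolation=cv2.INTER_CUBIC)[:600,:800])
cv2.imwrite("pics/z2.png",cv2.resize(b,None,fx=5,fy=5,interpolation=cv2.INTER_CUBIC))
```

```text
(no output)
```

View pics/z1.png

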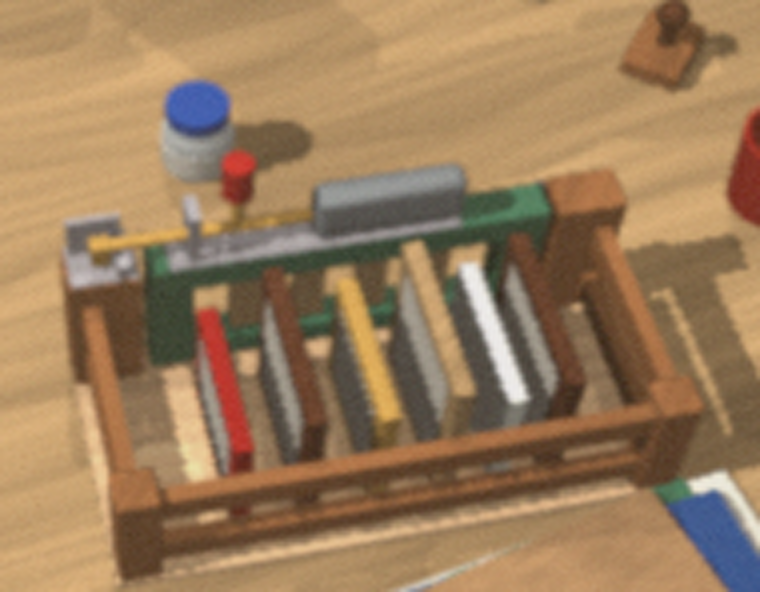

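View pics/z2.png

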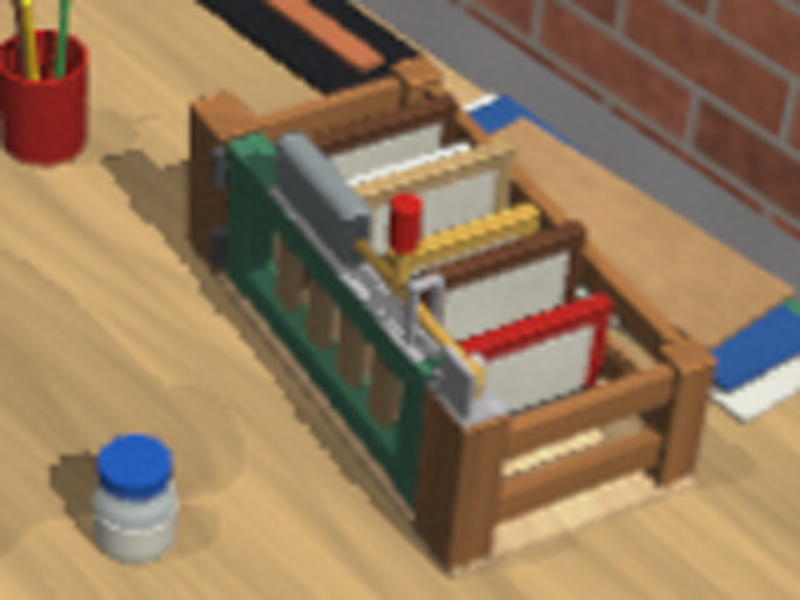

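```bash
cat > h.py <<'E'
import cv2, numpy as np
def ray(p,uv,pose=None):
    K=np.array([[p['fx'],0,p['cx']],[0,p['fy'],p['cy']],[0,0,1]])
    u=cv2.undistortPoints(np.array([[uv]],float),K,np.array(p['dist'],float))[0,0]
    T=np.array(p['pose'] if pose is None else pose); d=T[:3,:3]@np.array([u[0],-u[1],-1]); return T[:3,3],d/np.linalg.norm(d)
def onz(p,uv,z):
    o,d=ray(p,uv); return o+d*(z-o[2])/d[2]
def tri(rays):
    A=0;b=0
    for o,d in rays:
        M=np.eye(3)-np.outer(d,d); A=A+M; b=b+M@o
    x=np.linalg.solve(A,b); return x,[np.linalg.norm(np.cross(x-o,d)) for o,d in rays]
def redmask(im):
    h=cv2.cvtColor(im,cv2.COLOR_BGR2HSV); return (((h[...,0]<8)|(h[...,0]>172))&(h[...,1]>180)&(h[...,2]>90)).astype(np.uint8)
E
python3 - <<'E'
from h import *
from station import viewer
P={n:viewer.camera_params(n) for n in("scene","side")}
I={n:cv2.imread(f"pics/a_{n}.png") for n in P}
near={"scene":(320,217),"side":(361,165)}; c={}
for n in P:
    k,l,s,ce=cv2.connectedComponentsWithStats(redmask(I[n]))
    i=1+np.argmin(np.linalg.norm(ce[1:]-near[n],axis=1)); c[n]=ce[i]; print(n,ce[i],s[i])
print("knob",tri([ray(P[n],c[n]) for n in P]))
for n in P: print(n,onz(P[n],c[n],218))
S=lambda x,y:(260+x/4-.4,170+y/3.7-.4); D=lambda x,y:(280+x/5-.4,120+y/5-.4)
R={}
for nm,n,uv in [("hingepost","scene",S(583,188)),("rearL","scene",S(138,492)),("rearR","scene",S(663,393)),("latchpost","scene",S(103,262)),
 ("hingepost","side",D(225,108)),("rearR","side",D(418,78)),("rearL","side",D(688,357))]:
    print(nm,n,onz(P[n],uv,140).round(1))
# gate green top rail, scene, back edge; and bolt line
print("latch nose scene", onz(P["scene"],S(97,240),160).round(1),"guide top",tri([ray(P["scene"],S(190,202)),ray(P["side"],D(425,282))]))
print("barrel ends", tri([ray(P["scene"],S(318,185)),ray(P["side"],D(360,220))]), tri([ray(P["scene"],S(460,170)),ray(P["side"],D(290,142))]))
E
```

```text
scene [319.13953488 215.51162791] [316 211   7  12  43]
side [360.50877193 164.15789474] [358 159   6  12  57]
knob (array([588.71295995, -51.7925814 , 220.99942577]), [np.float64(2.3671432735378106), np.float64(2.367143273537791)])
scene [585.12583328 -48.48684666 218.        ]
side [591.01980526 -52.12213666 218.        ]
hingepost scene [635.9 190.3 140. ]
rearL scene [ 753.2 -184.5  140. ]
rearR scene [811.1 150.9 140. ]
latchpost scene [ 573.3 -138.9  140. ]
hingepost side [640.5 194.2 140. ]
rearR side [778.8 137.4 140. ]
rearL side [ 716.3 -200.6  140. ]
latch nose scene [ 567.3 -140.2  160. ] guide top (array([583.11908297, -81.9437091 , 193.44080768]), [np.float64(1.4892764214544505), np.float64(1.4892764214544212)])
barrel ends (array([597.3300606 ,   1.08973431, 185.89396373]), [np.float64(4.0828452029485085), np.float64(4.082845202948518)]) (array([617.3643796 ,  97.06898909, 181.89227644]), [np.float64(2.7881158996093522), np.float64(2.7881158996091697)])
```

```bash
cat >> h.py <<'E'
from scipy.spatial.transform import Rotation as Ro
def gdir(yaw): return np.array([-np.sin(yaw),np.cos(yaw),0])
def quat(yaw):
    g=gdir(yaw); z=np.array([0,0,-1.]); return Ro.from_matrix(np.c_[np.cross(g,z),g,z]).as_quat()
def wray(p,st,uv):
    T=np.eye(4);T[:3,:3]=Ro.from_quat(st['orientation']).as_matrix();T[:3,3]=st['tool_pos']
    return ray(p,uv,T@np.array(p['tool_from_camera']))
E
python3 - <<'E'
from h import *
from station import env,viewer,set_gripper
q=quat(-0.178)
g=gdir(-.178)
st=env.read_state()
p=np.array([588.7,-51.8,218+61+90])
print(env.ik(p,q))
env.reach(p,q); set_gripper(60)
st=env.read_state(); print(st['time_s'],st['tool_pos'],st['width'])
cv2.imwrite("pics/b_wrist.png",viewer.camera("wrist"))
np.savez("b.npz",**st)
E
```

```text
[-1.07902045e-01  3.04407688e-01  1.64434141e+00 -4.44089210e-16
  1.19284355e+00 -1.50069837e+00]
3.325 [588.70497006 -51.80022022 369.00750057] 59.79909684151181
```

View pics/b_wrist.png

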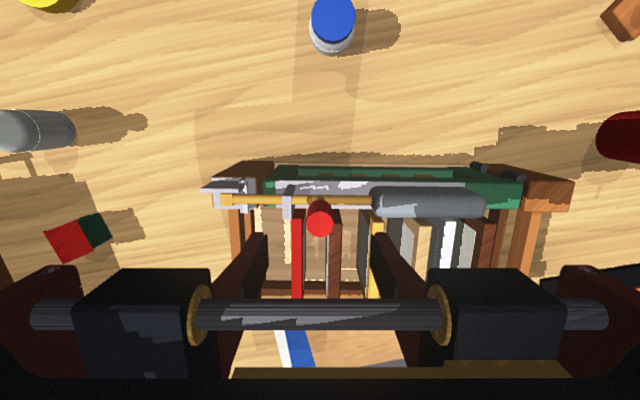

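The wrist view shows the knob at (320,217) between the fingers. The gate runs level in the picture, so the yaw is good. I'll refine the knob position with this view.

Run:
```python
from h import *
from station import viewer
P={n:viewer.camera_params(n) for n in("scene","side","wrist")}
st=np.load("b.npz"); im=cv2.imread("pics/b_wrist.png")
m=redmask(im); k,l,s,ce=cv2.connectedComponentsWithStats(m)
i=1+np.argmin(np.linalg.norm(ce[1:]-(320,217),axis=1)); print(ce[i],s[i])
w=wray(P["wrist"],st,ce[i]); print("w@z218-236",[ (w[0]+w[1]*(z-w[0][2])/w[1][2]).round(1) for z in (218,227,236)])
R=[w,ray(P["scene"],(319.14,215.5)),ray(P["side"],(360.5,164.2))]
print(tri(R))
for uv in [(277,170),(470,168),(228,199),(370,199),(372,190),(482,190)]:
    r=wray(P["wrist"],st,uv); print(uv,[(r[0]+r[1]*(z-r[0][2])/r[1][2]).round(1)[:2] for z in(140,165)])
cv2.imwrite("pics/z3.png",cv2.resize(im[150:260,180:380],None,fx=4,fy=4,interpolation=cv2.INTER_CUBIC))
```

```text
[318.82055215 221.4708589 ] [306 201  28  36 652]
w@z218-236 [array([596. , -53.3, 218. ]), array([592.9, -52.8, 227. ]), array([589.8, -52.2, 236. ])]
(array([590.91677701, -52.46250709, 222.62237411]), [np.float64(3.341090542031903), np.float64(2.9224869775479725), np.float64(3.5265869636822442)])
(277, 170) [array([558.9, -91. ]), array([555.5, -86.8])]
(470, 168) [array([592.6, 107.7]), array([586.5,  95.9])]
(228, 199) [array([ 580.2, -149.4]), array([ 575.1, -140.5])]
(370, 199) [array([6.073e+02, 5.000e-01]), array([600. ,  -2.7])]
(372, 190) [array([597.8,   3.9]), array([5.913e+02, 4.000e-01])]
(482, 190) [array([618.6, 119.3]), array([610.4, 106.5])]
```

View pics/z3.png

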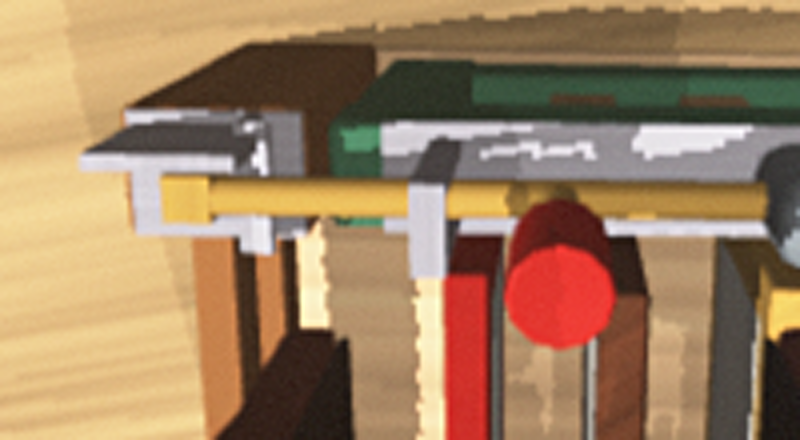

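Knob ≈ (591, −52, 218), yaw ≈ −0.176, hinge axis ≈ (629, 163). Next: grasp the knob and make a small lift, checking both.

Run:
```python
from h import *
from station import env,viewer,set_gripper
q=quat(-0.176)
env.move_l([590.8,-52.2,300],q)
print(env.move_l([590.8,-52.2,280.5],rate=60,f_stop=8))
st=env.read_state(); f0=st['force']; print(f0)
cv2.imwrite("pics/c_wrist0.png",viewer.camera("wrist"))
print("w",set_gripper(0))
st=env.read_state(); print(st['time_s'],st['width'],st['tool_pos'],st['force']-f0,st['wrist_torque'])
cv2.imwrite("pics/c_wrist.png",viewer.camera("wrist"))
cv2.imwrite("pics/c_scene.png",cv2.resize(viewer.camera("scene")[170:320,250:450],None,fx=4,fy=4,interpolation=cv2.INTER_CUBIC))
```

```text
False
[0.33125943 0.52690719 0.48047382]
w False
5.1917 21.967665412051932 [590.95826224 -51.6209482  280.5778052 ] [-0.18417066  4.40864585 -0.29763362] [ 0.74587067 -0.13409634  0.02936764]
```

View pics/c_wrist.png

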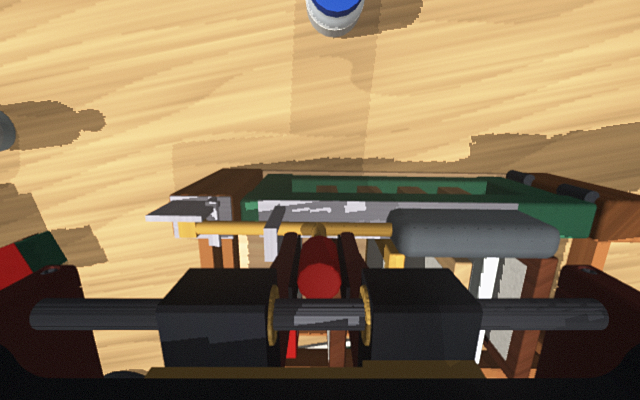

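View pics/c_wrist0.png

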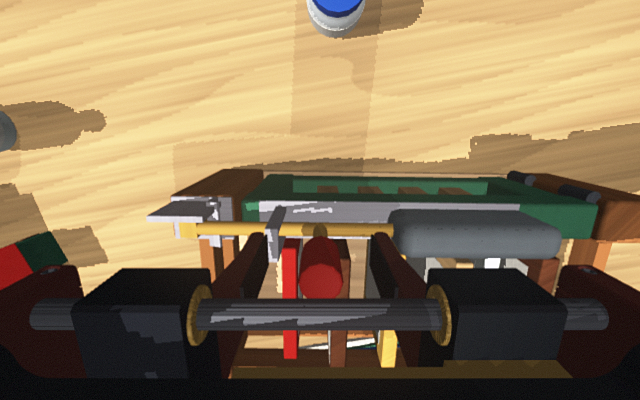

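The width is 22.0 mm, so the knob (from the picture, around (320,265)) is held between the pads. Now the lift.

Run:
```python
from h import *
from station import env,viewer,set_gripper
g=gdir(-.176)
p=np.array([590.8,-52.2,280.5])+0.8*g
env.move_l(p,rate=40)
st=env.read_state(); print(st['tool_pos'],st['force'])
p[2]+=14.5
print(env.move_l(p,rate=40,f_stop=20))
st=env.read_state(); print(st['time_s'],st['width'],st['tool_pos'],st['force'])
cv2.imwrite("pics/d_wrist.png",viewer.camera("wrist"))
a=viewer.camera("scene")[185:285,260:400]
b=viewer.camera("side")[130:230,310:450]
cv2.imwrite("pics/d_sc.png",cv2.resize(np.hstack([a,b]),None,fx=2.85,fy=2.85,interpolation=cv2.INTER_CUBIC))
```

```text
[590.96020898 -51.47553976 280.53701272] [0.96917417 1.41451057 1.61252938]
False
6.0583 21.781961843942668 [590.87207371 -51.43692221 295.15706767] [-0.10370588  0.92021018 -2.27336273]
```

View pics/d_wrist.png

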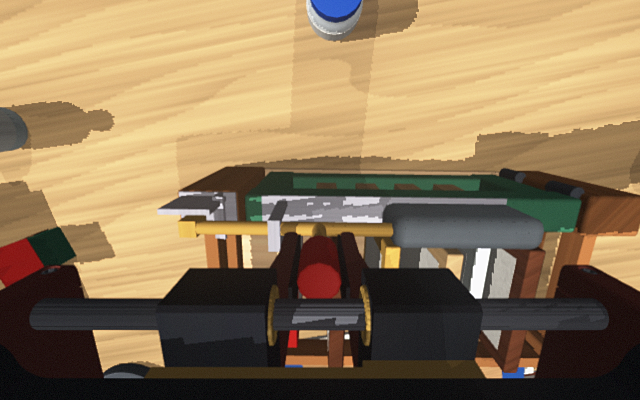

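View pics/d_sc.png

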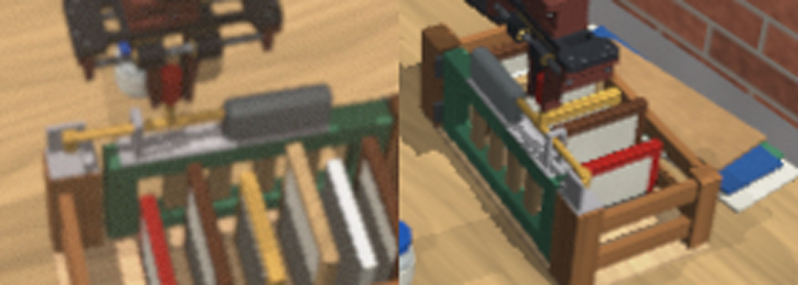

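The knob sits unchanged in the pads (320,265), the bolt rose with it, and the load is about 2 N, which is the bolt's weight. Now the pull.

Run:
```python
from h import *
from station import env,viewer,set_gripper
g=gdir(-.176)
p0=np.array([590.8,-52.2,295.0])+0.8*g
for d in (25,42,):
    r=env.move_l(p0+d*g,rate=60,f_stop=15); st=env.read_state()
    print(d,r,st['width'],(st['tool_pos']-p0)@g,st['force'],st['force']@g, st['tool_pos'])
    if r: break
else:
    r=env.move_l(p0+50*g,rate=25,f_stop=6); st=env.read_state()
    print('stop',r,st['time_s'],st['width'],(st['tool_pos']-p0)@g,st['force'],st['force']@g)
cv2.imwrite("pics/e_wrist.png",viewer.camera("wrist"))
```

```text
25 False 21.540714934209134 25.240455539637132 [ 0.99114887 -3.03352872 -2.44236666] -2.8131235716003644 [595.44373949 -26.57680095 295.010743  ]
42 False 21.316468707392275 41.91418507655502 [ 0.75319654 -4.22640347 -2.41550734] -4.029234455078783 [598.33801176 -10.15617067 295.01812119]
stop True 7.475 21.312935896453613 44.917408913242134 [ 1.63150484 -5.50271366 -1.91429057] -5.132042684204042
```

View pics/e_wrist.png

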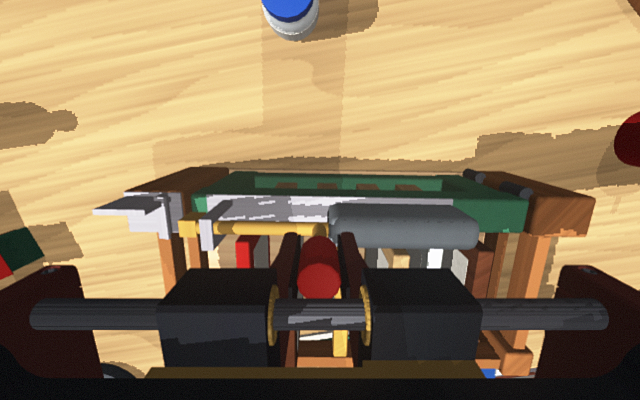

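The bolt hit its stop at 44.9 mm of travel. I'll press about 1 mm further, then swing the gate along the arc, monitoring the radial and tangential forces.

```bash
cat > arc.py <<'E'
from h import *
from station import env,viewer,set_gripper
Y=-.176; g=gdir(Y)
p0=np.array([590.8,-52.2,295.0])+0.8*g
H=p0+218*g
def go(th,r,rate=60,fs=25):
    gg=gdir(Y-th); x=env.move_l(H-r*gg,quat(Y-th),rate=rate,f_stop=fs)
    st=env.read_state(); t=np.array([-gg[1],gg[0],0]); d=H-st['tool_pos']
    print(f"{th:.2f} cmd r {r:.1f} act r {np.hypot(d[0],d[1]):.1f} th {np.arctan2(d[0],d[1])+Y:.3f} Frad {st['force']@gg:.1f} Ftan {st['force']@t:.1f} Fz {st['force'][2]:.1f} w {st['width']:.2f} t {st['time_s']:.2f}",x)
    return st['force']@gg,x
E
python3 - <<'E'
from arc import *
r=172.; go(0,r,20)
cv2.imwrite("pics/f_scene.png",viewer.camera("scene"))
for th in (.04,.08,.12,.16):
    f,x=go(th,r)
    if x: break
    if f>-7: r-=0.7
    if f<-16: r+=0.7
cv2.imwrite("pics/f_wrist.png",viewer.camera("wrist"))
print('r',r)
E
```

```text
0.00 cmd r 172.0 act r 172.9 th -0.000 Frad -7.3 Ftan -2.2 Fz -2.5 w 21.12 t 7.78 False
0.04 cmd r 172.0 act r 172.7 th 0.041 Frad -6.1 Ftan -2.3 Fz -2.5 w 21.55 t 8.09 False
0.08 cmd r 171.3 act r 172.4 th 0.082 Frad -8.5 Ftan -1.9 Fz -1.4 w 21.48 t 8.36 False
0.12 cmd r 171.3 act r 172.3 th 0.122 Frad -8.2 Ftan -2.4 Fz -1.7 w 21.55 t 8.62 False
0.16 cmd r 171.3 act r 172.2 th 0.162 Frad -6.2 Ftan -2.6 Fz -1.9 w 21.26 t 8.89 False
r 170.60000000000002
```

View pics/f_wrist.png

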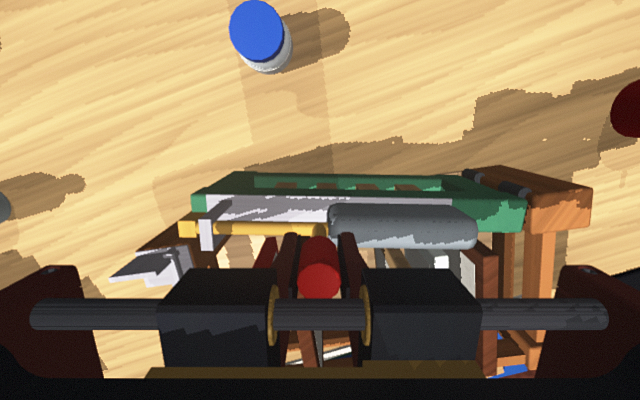

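The gate is swinging with the gripper: it looks level in the wrist view and has left the keeper at (150,260). The bolt is still at its stop. I'll continue to 0.33.

Run:
```python
from arc import *
r=170.6
for th in (.2,.24,.28,.31,.33):
    f,x=go(th,r)
    if x: break
    if f>-8: r-=0.6
    if f<-14: r+=0.6
go(th,r,20); env.hold(0.5); go(th,r,20)
print('r',r)
st=env.read_state(); np.savez("g.npz",**st)
im=viewer.camera("wrist"); cv2.imwrite("pics/g_wrist.png",im)
a=viewer.camera("scene"); b=viewer.camera("side"); cv2.imwrite("pics/g_sc.png",a);cv2.imwrite("pics/g_si.png",b)
cv2.imwrite("pics/g_z.png",cv2.resize(np.hstack([a[160:320,260:450],b[100:260,290:480]]),None,fx=2.1,fy=2.1,interpolation=cv2.INTER_CUBIC))
```

```text
0.20 cmd r 170.6 act r 171.9 th 0.202 Frad -9.9 Ftan -2.7 Fz -1.5 w 21.59 t 9.21 False
0.24 cmd r 170.6 act r 171.8 th 0.242 Frad -8.0 Ftan -2.2 Fz -2.2 w 21.27 t 9.47 False
0.28 cmd r 170.6 act r 171.6 th 0.282 Frad -8.8 Ftan -2.5 Fz -2.0 w 21.56 t 9.74 False
0.31 cmd r 170.6 act r 171.5 th 0.311 Frad -7.7 Ftan -3.6 Fz -2.0 w 21.88 t 9.99 False
0.33 cmd r 170.0 act r 171.3 th 0.332 Frad -8.7 Ftan -3.6 Fz -1.6 w 21.37 t 10.24 False
0.33 cmd r 170.0 act r 171.4 th 0.331 Frad -9.5 Ftan -3.4 Fz -2.4 w 21.76 t 10.49 False
0.33 cmd r 170.0 act r 171.4 th 0.331 Frad -8.8 Ftan -2.6 Fz -2.0 w 21.49 t 11.24 False
r 170.0
```

View pics/g_wrist.png

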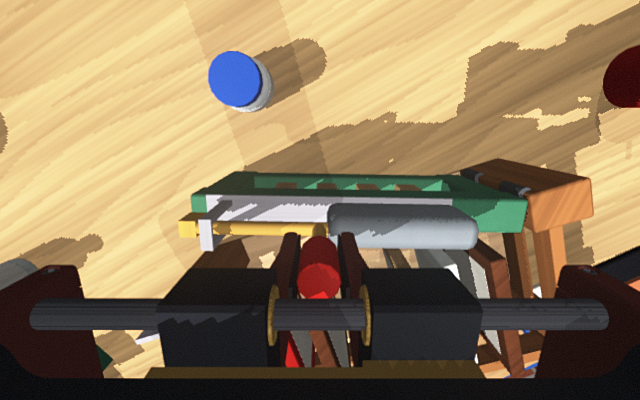

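View pics/g_z.png

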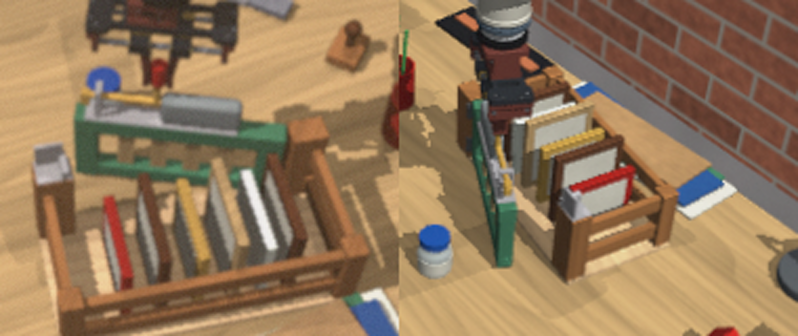

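The gate is ajar and well clear of the jar. In the wrist view the nose is still at (188,229) beside the guide, as it was at the stop. The radial push is about 9 N against the 4.3 N spring, so the bolt is on its stop. Handing in.

Run:
```python
from station import env,workorder
s=env.read_state();print(s['time_s'],s['width'],s['tool_pos'],abs(s['dq']).max())
workorder.sign_off()
```

```text
11.3917 21.482662021030386 [545.88330384  13.42136213 294.64570656] 0.0014779409031319777
the job is handed in; nothing more can be done
```

The job is done and handed in at about 11.4 s of robot time: the bolt is at its stop, the gate is ajar, and the gripper is still holding the knob.

I gripped the knob, lifted the bolt 14.5 mm over the lip, and pulled it until it met its stop at 44.9 mm with the gate still shut. I then swung the gate along its arc to about 0.33 rad, which puts the free edge about 9 cm out.

**Last checks:**
- **Grip:** the fingers were 21.5 mm apart on the 22 mm knob, and the arm was still.
- **Bolt:** the push towards the hinge was about 9 N against a spring of about 4.3 N, so the bolt was being held against its stop. The last wrist picture showed the nose in the same place beside its guide as when the bolt reached the stop.
- **Gate:** I took the 0.33 rad from the arm's path and did not measure the free edge in a picture. The last wrist picture showed the gate lined up with the gripper.
- **Other objects:** in the final pictures the jar stands clear of the gate. I saw no other object disturbed, though I did not check each one.

**One disagreement:** the knob's measured distance from my estimated hinge shrank by about 1.6 mm over the swing, so that estimate was probably about 5 mm off. I pressed slightly further towards the hinge to make up for it.

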